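# Square a copper tee into the soldering jig

### The arm

A 7-joint arm with a two-finger parallel gripper is mounted at the origin on the work surface. World frame = base frame: x ahead of the robot, y to its left, z up, the work surface at z = 0. Lengths are in m, angles in rad, forces in N, time in s.
With the tool pointing down it reaches from about 0.4 to 0.925 m from the base axis. Payload 4.1 kg.
Tool frame: the origin (TCP) lies on the centre line of the jaws, within the pads' length; the fingertips stand 25 mm ahead of it and the grasp point (between the pads) lies 6 mm ahead of it (robot.tips_ahead is the distance from the TCP to the fingertips, in m); z points along the fingers, y is the line along which they close (so a half turn about z gives the same grasp; the last joint's range is limited). The gripper opens to 85 mm and grips with 20 to 120 N. Pads are 22 mm wide; open, the fingers measure 114 mm over their backs; the gripper's body (76 mm by 85 mm) begins 54 mm behind the grasp point. The pads swing forward as they close: fully open they stand 13 mm farther back than shut.
Start: joints at [1.212, 0.398, 0.045, 1.537, -0.019, 1.207, -0.051], TCP at [0.167, -0.628, 0.223] pointing down, gripper open.
Joint ranges: [-2.82, 2.82], [-0.49, 2.23], [-1.37, 1.46], [0, 2.46], [-1.36, 4.5], [0.23, 2], [-2.94, 2.94]. Speed limits (rad/s): [2.57, 2.57, 3.14, 3.14, 3.14, 3.14, 3.14].

### API

Orientations are given as a rotation vector (axis times angle).
In Python, from station import robot, vision, close_job gives the robot as it stands.
- The arm moves only by the tool arm_command, never from a script. Its argument "moves" is a list of rows, each a list of 7 numbers: the turn, a rotation vector about the world's x, y, z scaled (see below), then the shift along the world's x, y, z scaled (see below), then the closure, from 0 (fully open) to 1 (shut). In form: [[rx, ry, rz, x, y, z, gripper], ...]. A call has 1 to 5 rows; each row shifts and turns the commanded pose from where the row before left it; what a row does not reach is not made up. The controller multiplies each number of a shift by 0.02 m and each number of a turn by pi/4 rad. A row lasts 1/10 s, in which the tool goes at most 50 mm and 8.59 degrees, less where a joint would pass 70% of its speed; a pose out of reach is approached as far as the arm can. A call with a number of a shift or a turn outside -1 to 1 is refused whole. A call with a gripper value outside its range is refused whole. The fingers move at their own pace and stop on an object; "grip_force" is the grip in N (left out, the last holds). Time passes only in rows, so rows that do not move let the fingers close. It gives the time, the measured TCP pose, the force, the opening and the grip force at its end, in the units of the state.
- robot.state(): the state, without advancing time (a new reading comes with each control period).
- vision.read_camera(name): name is "side" or "top"; returns a dict with "img" (384x512x3 uint8, blue, green, red), "fx", "fy", "cx", "cy" (pixels), "dist" ([k1, k2, p1, p2, k3] as OpenCV has them; the pictures are not rectified), "cam_to_world" (4x4, takes a point from camera to world coordinates). Camera axes: x right, y down, z forward; pixel columns grow to the right and rows downward; lengths in m; the calibration is good to about 2 mm. A picture is of the moment at which its call begins. There is no depth.
- close_job(): hands the job in; it is judged then, once.
The state is a dict: "clock": time; "q": joint angles; "qvel": joint speeds; "effort": joint torques, N m; "tool_pos": TCP position; "tool_rot": TCP orientation; "ft_force": force on the tool from outside, world axes, zero at the start; "torque": the same for the moment, N m; "gripper_width": finger opening in m; "grasp_force": force on a finger pad.
Only numpy, scipy, OpenCV 4.12 (cv2) and the standard library are available. Lean on these libraries where they do the work, as an engineer would, in place of code of your own. Each camera call takes 0.05 s, during which the arm holds its last target. There are 200 camera calls.

### The job

The copper pipe tee lying loose on the grey soldering board must be squared up for soldering. Push it along the board with the fingertips until its long pipe lies flush along the aluminium fence, and nudge it along the fence until the pipe's end butts against the aluminium stop block, then move clear. Only push it: it stays flat on the board and is never lifted, and everything else on the bench stays where it is.

Things in the scene. Friction and masses are not known exactly. Their poses are not given: they have to be found in the camera images.
- jig: Fixed grey soldering board 330 (x) x 440 (y) x 10 mm thick; origin at the centre of its underside, z up, so its top is at z = 10 mm. Its aluminium fence is a bar 20 mm thick (x), y from -60 to +60 mm, 25 mm high above the board. The fence face for the pipe looks to -x and lies at x = +100 mm in this frame.
- stop: Fixed aluminium block 40 (x) x 30 (y) x 25 mm high, dark screw head on top (18 mm wide, 8 high). Origin: centre of its underside on the board's top; axes as jig. In jig frame at x = 80 mm and y = +185 or -185 mm (side changes). The pipe's end butts its face toward the board's middle (y = +170 or -170 mm). On the opposite side lies a flat fixed steel plate, same outline, 2 mm high.
- tee_mid (a point): Loose copper tee of 22 mm round pipe, 0.24 to 0.39 kg, flat on the board: straight pipe 260 mm long along its y, and a 110 mm branch from its middle along its -x. This point is where the axes cross, 11 mm above the board's top. Its x points to the fence, z up. Against the fence it is at x = +89 mm of jig. Starts 55 to 85 mm (axis) from the fence, turned up to 0.3 rad; slides with about 1 to 3 N.
- tee_left (a point): Centre of the long pipe's end face on the tee's +y side, 130 mm from tee_mid, same axes.
- tee_right (a point): Centre of the long pipe's end face on the tee's -y side, 130 mm from tee_mid, same axes.
- reel: Bystander, leave alone: steel-grey solder reel standing on end on the board's near part, 52 mm diameter, 55 mm high; origin at the centre of its underside.
- coupling: Bystander, leave alone: short copper pipe sleeve standing on end on the board's near part, 29 mm diameter, 40 mm high; origin at the centre of its underside.
- flux: Bystander, leave alone: small round tin on the board behind the fence, 40 mm diameter, 26 mm high; origin at the centre of its underside.
- mouse: Bystander, leave alone: black computer mouse on the bench, 105 x 60 x 32 mm; origin at the centre of its underside.
- cutters: Bystander, leave alone: side cutters with blue handles lying on the bench, about 155 mm long along x, 14 mm high; origin near the middle, at bench height.
- marker: Bystander, leave alone: red marker pen lying on the bench, 137 mm long along x, 13 mm thick; origin near the middle, at bench height.
- tape: Bystander, leave alone: roll of black tape lying flat on the bench beside the board, 90 mm diameter, 19 mm high; origin at the centre of its underside.
- tee: The whole copper tee again, its origin on the tee's underside, 11 mm straight below tee_mid, same axes. Pushed low (no higher than half its thickness) it slides flat; pushed near its top the pipe rolls and the branch rears up.

How it is judged:
By the outcome, as a careful person would: the job done as asked, in the order asked, and still so for the second after the job is handed in, with the robot touching nothing.
It also fails if it takes over 58 s, if anything falls off the work surface, if the arm or the gripper's body presses on something with over 40 N, if the wrist force passes 120 N, or if a joint passes its speed limit or range.

## Working session

There is one attempt and no reset: what is moved stays moved. The work goes in short steps, Python scripts to look and compute and a tool call to move; the robot and the scene stay as the last step left them, time stands still between calls to the robot, and variables do not carry over. Pictures are saved under pics/ and viewed, at most 12 in all, crops included, and the job is handed in when it is done.

Besides the shell and the picture viewer there is one more tool, called after ">>>" as a command line: name --pt "numbers of a row" for each row, then --argument value for the rest. arm_command: Moves the arm, as the interface text tells. Shifts and turns lie within -1 to 1; 1 stands for 0.02 m of shift or pi/4 rad of turn. Its arguments: {"type":"object","properties":{"moves":{"type":"array"},"grip_force":{"type":"number"}},"required":["moves"]}

```bash
ls; mkdir -p pics; cat > h.py <<'E'
import numpy as np, cv2
from station import robot, vision
def shot(n):
    return vision.read_camera(n)
def K(c): return np.array([[c["fx"],0,c["cx"]],[0,c["fy"],c["cy"]],[0,0,1.]])
def ray(c,uv,z):
    p=cv2.undistortPoints(np.array(uv,float).reshape(-1,1,2),K(c),np.array(c["dist"]))[:,0]
    T=np.array(c["cam_to_world"]); d=np.c_[p,np.ones(len(p))]@T[:3,:3].T; o=T[:3,3]
    return o+d*((z-o[2])/d[:,2])[:,None]
def proj(c,P):
    T=np.linalg.inv(np.array(c["cam_to_world"]))
    return cv2.projectPoints(np.array(P,float).reshape(-1,1,3),cv2.Rodrigues(T[:3,:3])[0],T[:3,3],K(c),np.array(c["dist"]))[0][:,0]
E
python3 - <<'E'
from h import *
for n in("top","side"):
    c=shot(n); cv2.imwrite(f"pics/{n}0.png",c["img"]); print(n,np.round(c["cam_to_world"],3).tolist(),c["fx"])
print(robot.state())
E
```

```text
pics
top [[0.111, -0.966, 0.231, 0.272], [-0.994, -0.107, 0.028, -0.014], [-0.002, -0.233, -0.972, 1.157], [0.0, 0.0, 0.0, 1.0]] 420.95195895557123
side [[-0.998, -0.05, 0.035, 0.468], [-0.06, 0.709, -0.702, 0.988], [0.01, -0.703, -0.711, 1.036], [0.0, 0.0, 0.0, 1.0]] 487.062068786733
{'clock': 0.1, 'q': array([ 1.21201405,  0.39910499,  0.04501668,  1.5377543 , -0.01868678,
        1.20693819, -0.05071015]), 'qvel': array([-0.00226472, -0.00193259,  0.00246836, -0.00343859, -0.00095303,
       -0.00089716,  0.00186918]), 'effort': array([ 3.66432010e-03, -4.76266301e+01,  1.37039635e+00, -2.54951173e+01,
        1.20180671e-02,  5.01199567e-03, -5.15164359e-06]), 'tool_pos': array([ 0.16684238, -0.62760576,  0.22247529]), 'tool_rot': array([-3.11336936e+00, -4.06886258e-01,  5.59983188e-04]), 'ft_force': array([-0.25260472, -0.31298148,  1.06323227]), 'torque': array([-0.0372234 ,  0.00866792,  0.03487216]), 'grasp_force': 0.0, 'gripper_width': 0.08525668968341256}
```

View pics/top0.png

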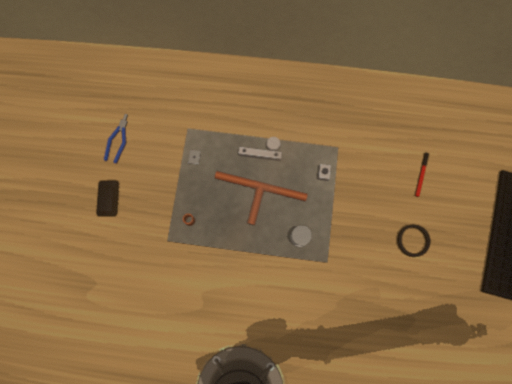

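View pics/side0.png

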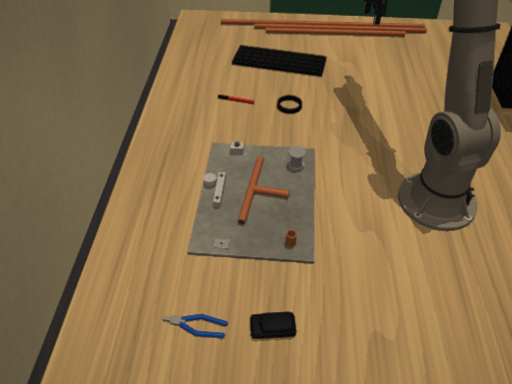

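The top view (+x up, +y left) shows the board centred near (255,195). The tee's long pipe runs from (215,175) to (306,197), with the branch ending at (251,223). The fence is at (260,153) and the stop with its screw is at (324,172), on the -y side. The flat plate is at (194,157), the coupling at (189,220) and the reel at (300,236). The side view agrees.

```bash
cat >> h.py <<'E'
def board(c):
    hsv=cv2.cvtColor(c["img"],cv2.COLOR_BGR2HSV); m=((hsv[...,1]<70)&(hsv[...,2]>60)).astype(np.uint8)
    m=cv2.morphologyEx(m,cv2.MORPH_OPEN,np.ones((3,3)))
    best=None
    g=proj(c,[0.55,0,.01])[0]
    for k in cv2.findContours(m,cv2.RETR_EXTERNAL,cv2.CHAIN_APPROX_NONE)[0]:
        if cv2.contourArea(k)>3000 and cv2.pointPolygonTest(cv2.convexHull(k),tuple(map(float,g)),False)>0: best=k
    h=cv2.convexHull(best)
    return cv2.minAreaRect(ray(c,h[:,0],.010)[:,:2].astype(np.float32)*1000),h
def tee(c,h=None):
    hsv=cv2.cvtColor(c["img"],cv2.COLOR_BGR2HSV); lo=np.zeros(hsv.shape[:2],np.uint8)
    if h is None: h=board(c)[1]
    cv2.fillConvexPoly(lo,h,1); lo=cv2.erode(lo,np.ones((7,7)))
    m=((hsv[...,1]>90)&(lo>0)).astype(np.uint8)
    n,l,s,_=cv2.connectedComponentsWithStats(m); i=1+np.argmax(s[1:,4]); m=l==i
    v,u=np.nonzero(m); P=ray(c,np.c_[u,v],.021)[:,:2]*1000
    r=cv2.boxPoints(cv2.minAreaRect(P.astype(np.float32)))
    e=[r[1]-r[0],r[2]-r[1]]; d=max(e,key=np.linalg.norm); d/=np.linalg.norm(d)
    d*=np.sign(d[1]); nx=np.array([d[1],-d[0]])   # d=+y tee, nx=+x tee
    top=(P@nx).max()
    for _ in range(4):
        nx=np.array([d[1],-d[0]]); a=P@nx; b=P@d
        if _==0: x0=top-11; bm=(b.max()+b.min())/2
        s=(abs(a-x0)<15)&(abs(b-bm)>20)
        f=cv2.fitLine(P[s].astype(np.float32),cv2.DIST_L2,0,.01,.01).ravel(); d=f[:2]*np.sign(f[1])
        nx=np.array([d[1],-d[0]]); x0=f[2:]@nx; a=P@nx; b=P@d; s=abs(a-x0)<12; bm=(b[s].max()+b[s].min())/2
    br=(a<x0-25); 
    return dict(mid=x0*nx+bm*d,ang=np.arctan2(-d[0],d[1]),L=np.ptp(b[s]),branch_b=np.median(b[br])-bm,blen=x0-a.min())
E
python3 - <<'E'
from h import *
for n in("top","side"):
    c=shot(n); r,h=board(c); print(n,r,np.round(cv2.boxPoints(r)).tolist()); print(tee(c,h))
E
```

```text
Traceback (most recent call last):
  File "h.py", line 20, in board
    h=cv2.convexHull(best)
cv2.error: OpenCV(4.12.0) /io/opencv/modules/imgproc/src/convhull.cpp:143: error: (-215:Assertion failed) total >= 0 && (depth == CV_32F || depth == CV_32S) in function 'convexHull'
```

```bash
python3 - <<'E'
from h import *
c=shot("top"); hsv=cv2.cvtColor(c["img"],cv2.COLOR_BGR2HSV)
for p in [(200,200),(290,200),(230,230),(100,300),(60,150),(260,188),(251,215),(260,153),(350,220),(325,165)]: print(p,hsv[p[1],p[0]])
print(proj(c,[0.55,0,.01]))
c=shot("side"); hsv=cv2.cvtColor(c["img"],cv2.COLOR_BGR2HSV)
for p in [(220,220),(290,220),(245,210),(100,300),(340,220),(280,193)]: print(p,hsv[p[1],p[0]])
print(proj(c,[0.55,0,.01]))
E
```

```text
(200, 200) [18 66 97]
(290, 200) [ 19  67 107]
(230, 230) [ 18  74 100]
(100, 300) [ 17 136 163]
(60, 150) [ 17 142 156]
(260, 188) [ 10 157 148]
(251, 215) [ 11 157 133]
(260, 153) [ 14  57 162]
(350, 220) [ 17 140 153]
(325, 165) [ 15  55 157]
[[262.77320836 183.58341959]]
(220, 220) [ 20  58 119]
(290, 220) [ 21  59 103]
(245, 210) [ 10 175 157]
(100, 300) [ 17 128 167]
(340, 220) [ 17 130 185]
(280, 193) [ 10 171 131]
[[246.72455205 188.48914028]]
```

```bash
sed -i 's/hsv\[...,1\]<70/hsv[...,1]<100/; s/hsv\[...,1\]>90)/hsv[...,1]>112)\&(hsv[...,0]<15)/' h.py
cat >> h.py <<'E'
def blob(c,mask,z):
    n,l,s,ce=cv2.connectedComponentsWithStats(mask.astype(np.uint8)); return [(int(s[i,4]),np.round(ray(c,ce[i],z)[0,:2]*1000).tolist()) for i in range(1,n) if s[i,4]>30]
E
python3 - <<'E'
from h import *
for n in("top","side"):
    c=shot(n); r,h=board(c); print(n,r,np.round(cv2.boxPoints(r)).tolist()); print(tee(c,h))
    hsv=cv2.cvtColor(c["img"],cv2.COLOR_BGR2HSV); lo=np.zeros(hsv.shape[:2],np.uint8); cv2.fillConvexPoly(lo,h,1); lo=cv2.erode(lo,np.ones((5,5)))>0
    print("bright",blob(c,lo&(hsv[...,2]>140)&(hsv[...,1]<90),.035)); print("copper",blob(c,lo&(hsv[...,1]>112)&(hsv[...,0]<15),.03))
E
```

```text
top ((525.0305786132812, 20.0830078125), (438.7035217285156, 335.19647216796875), 88.76004028320312) [[353.0, -196.0], [688.0, -203.0], [697.0, 236.0], [362.0, 243.0]]
{'mid': array([540.98698384,   5.78640249]), 'ang': np.float32(-0.14172108), 'L': np.float64(263.92664493813373), 'branch_b': np.float64(-0.3393246897404083), 'blen': np.float64(109.79530656564708)}
bright [(108, [663.0, -17.0]), (225, [632.0, 18.0]), (90, [599.0, -167.0])]
copper [(1032, [522.0, 7.0]), (100, [425.0, 190.0])]
side ((519.9588623046875, 20.994461059570312), (453.94818115234375, 332.26702880859375), 88.80847930908203) [[349.0, -202.0], [681.0, -209.0], [691.0, 244.0], [359.0, 251.0]]
{'mid': array([536.1340665 ,   2.18147947]), 'ang': np.float32(-0.14222965), 'L': np.float64(270.30641868830213), 'branch_b': np.float64(5.278939458921087), 'blen': np.float64(109.75591642183127)}
bright [(38, [595.0, -159.0]), (267, [638.0, 11.0])]
copper [(769, [516.0, 23.0]), (170, [420.0, 190.0])]
```

```bash
python3 - <<'E'
from h import *
print(robot.tips_ahead, vars(robot) if hasattr(robot,'__dict__') else '')
c=shot("top"); print("reel",ray(c,[300.5,235],.065),"stop",ray(c,[324.5,170.5],.043))
c=shot("side"); print("reel",ray(c,[296.5,153],.065),"stop",ray(c,[237,145],.043))
E
```

```text
0.025 {}
reel [[ 0.41073621 -0.11294314  0.065     ]] stop [[ 0.59759311 -0.16525336  0.043     ]]
reel [[ 0.4084553  -0.10439708  0.065     ]] stop [[ 0.59173887 -0.15324915  0.043     ]]
```

>>> arm_command --pt "0 0 -0.18 0.5 1 0 0" --pt "0 0 -0.18 0.5 1 0 0" --pt "0 0 0 0.5 1 0 0" --pt "0 0 0 0.5 1 0 0" --pt "0 0 0 0.5 1 0 0"

```text
clock: 0.95
tool_pos: [0.2174, -0.5274, 0.2236]
tool_rot: [3.141, -0.036, 0.0]
ft_force: [0.9, -0.4, 0.6]
gripper_width: 0.0851
grasp_force: 0.0
```

>>> arm_command --pt "0 0 0 0.5 1 0 0" --pt "0 0 0 0.5 1 0 0" --pt "0 0 0 0.5 1 0 0" --pt "0 0 0 0.5 1 0 0" --pt "0 0 0 0.5 1 0 0"

```text
clock: 1.45
tool_pos: [0.2674, -0.4274, 0.2236]
tool_rot: [3.141, -0.036, 0.0]
ft_force: [0.7, 0.3, 0.7]
gripper_width: 0.085
grasp_force: 0.0
```

>>> arm_command --pt "0 0 0 0.5 1 0 0" --pt "0 0 0 0.5 1 0 0" --pt "0 0 0 0.5 1 0 0" --pt "0 0 0 0.5 1 0 0" --pt "0 0 0 0.5 1 0 0"

```text
clock: 1.95
tool_pos: [0.3174, -0.3274, 0.2237]
tool_rot: [3.141, -0.036, 0.001]
ft_force: [0.1, 0.1, 1.1]
gripper_width: 0.0855
grasp_force: 0.0
```

```bash
python3 -c "
from h import *
s=robot.state();print(s['q'],s['tool_pos'])"
```

```text
[ 0.8059476   0.05022021 -0.10253791  1.97458206  0.00588378  1.11641033
 -0.89274379] [ 0.3173812  -0.3274075   0.22369084]
```

>>> arm_command --pt "0 0 0 0.5 1 0 0" --pt "0 0 0 0.5 1 0 0" --pt "0 0 0 0.5 1 0 0" --pt "0 0 0 0.5 1 0 0" --pt "0 0 0 0.5 1 0 0"

```text
clock: 2.45
tool_pos: [0.3674, -0.2274, 0.2237]
tool_rot: [3.141, -0.036, 0.001]
ft_force: [1.2, -0.1, 0.5]
gripper_width: 0.0855
grasp_force: 0.0
```

>>> arm_command --pt "0 0 0 0.5 1 0 0" --pt "0 0 0 0.5 1 0 0" --pt "0 0 0 0.5 1 0 0" --pt "0 0 0 0.5 1 0 0" --pt "0 0 0 0.5 1 0 0"

```text
clock: 2.95
tool_pos: [0.4174, -0.1274, 0.2237]
tool_rot: [3.141, -0.036, 0.001]
ft_force: [-1.1, -0.5, 0.6]
gripper_width: 0.0855
grasp_force: 0.0
```

>>> arm_command --pt "0 0 0 0.5 1 0 0" --pt "0 0 0 0.5 1 0 0" --pt "0 0 0 0.5 1 0 0" --pt "0 0 0 0.5 1 0 0" --pt "0 0 0 0.5 1 0 0"

```text
clock: 3.45
tool_pos: [0.4674, -0.0274, 0.2237]
tool_rot: [3.141, -0.036, 0.001]
ft_force: [0.8, -0.6, -0.1]
gripper_width: 0.0853
grasp_force: 0.0
```

>>> arm_command --pt "0 0 0 0.5 1 -1 0" --pt "0 0 0 0.5 1 -1 0" --pt "0 0 0 0.25 0 -1 0" --pt "0 0 0 0 0 -1 0" --pt "0 0 0 0 0 -1 0"

```text
clock: 3.95
tool_pos: [0.4923, 0.012, 0.1228]
tool_rot: [3.141, -0.035, 0.001]
ft_force: [0.1, 0.7, 0.2]
gripper_width: 0.085
grasp_force: 0.0
```

```bash
python3 - <<'E'
from h import *
s=robot.state();print(s['q'],s['tool_pos'],s['ft_force'])
c=shot("top"); d=shot("side")
im=np.hstack([cv2.resize(c["img"][110:280,150:350],None,fx=2,fy=2,interpolation=2),cv2.resize(d["img"][110:280,170:370],None,fx=2,fy=2,interpolation=2)])
cv2.imwrite("pics/a.png",im)
E
```

```text
[ 0.31660175  0.25343366 -0.49053633  2.00642095  0.14970164  0.91556586
 -1.84549659] [0.49229349 0.01196139 0.12280225] [0.1398339  0.70960264 0.20836269]
```

View pics/a.png

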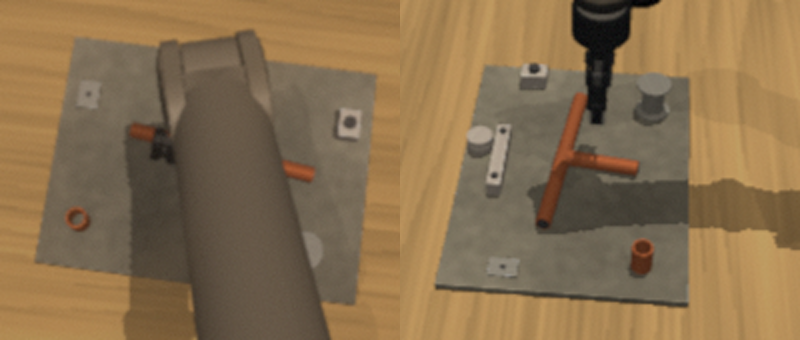

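The side view shows both fingers poised above the board behind the long pipe, clear of the branch and the reel. I'll descend carefully to find the board by touch.

>>> arm_command --pt "0 0 0 0 0 -1 0" --pt "0 0 0 0 0 -1 0" --pt "0 0 0 0 0 -1 0" --pt "0 0 0 0 0 -1 0" --pt "0 0 0 0 0 0 0"

```text
clock: 4.55
tool_pos: [0.4907, 0.0115, 0.0424]
tool_rot: [3.141, -0.036, -0.005]
ft_force: [-1.1, -0.2, 0.6]
gripper_width: 0.0851
grasp_force: 0.0
```

>>> arm_command --pt "0 0 0 0 0 -0.1 0" --pt "0 0 0 0 0 -0.1 0" --pt "0 0 0 0 0 0 0"

```text
clock: 4.85
tool_pos: [0.4928, 0.0118, 0.0404]
tool_rot: [3.141, -0.036, 0.003]
ft_force: [-0.0, -0.3, -0.9]
gripper_width: 0.0857
grasp_force: 0.0
```

>>> arm_command --pt "0 0 0 0 0 -0.1 0" --pt "0 0 0 0 0 -0.1 0" --pt "0 0 0 0 0 0 0"

```text
clock: 5.15
tool_pos: [0.4919, 0.0117, 0.0353]
tool_rot: [3.141, -0.036, -0.0]
ft_force: [0.3, -0.8, -0.1]
gripper_width: 0.0856
grasp_force: 0.0
```

>>> arm_command --pt "0 0 0 0 0 -0.1 0" --pt "0 0 0 0 0 0 0"

```text
clock: 5.35
tool_pos: [0.4918, 0.0118, 0.0332]
tool_rot: [3.141, -0.036, -0.001]
ft_force: [0.1, -0.3, -0.2]
gripper_width: 0.0855
grasp_force: 0.0
```

```bash
python3 - <<'E'
from h import *
d=shot("side"); print(robot.state()['tool_pos'],robot.state()['ft_force'])
print(proj(d,[[.492,.06,.010],[.492,-.04,.01]]))
cv2.imwrite("pics/b.png",cv2.resize(d["img"][120:240,200:330],None,fx=5,fy=5,interpolation=2))
E
```

```text
[0.49181982 0.01179508 0.03326077] [-0.24961615 -0.15506218 -0.15703278]
[[265.50561788 204.68678568]
 [267.14697782 179.8320906 ]]
```

View pics/b.png

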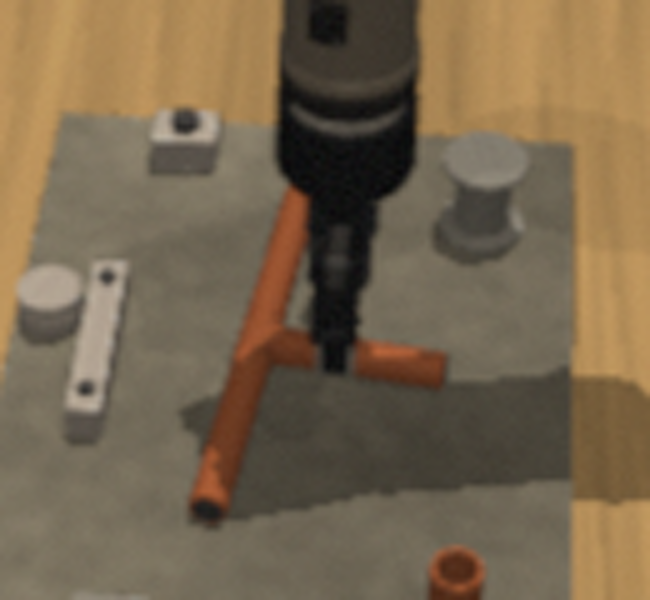

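```bash
python3 - <<'E'
from h import *
d=shot("side")
for p in [[.492,.054,.021],[.492,.069,.021],[.492,.069,.04],[.492,.03,.021],[.492,-.042,.021],[.492,-.057,.021],[.492,.012,.08]]: print(p,(proj(d,p)[0]-[200,120])*5)
im=d["img"][150:225,235:310].astype(float); im=np.clip((im/255)**.5*255,0,255).astype(np.uint8)
cv2.imwrite("pics/c.png",cv2.resize(im,None,fx=8,fy=8,interpolation=0))
print(d["img"][186:206,267].tolist())
E
```

```text
[0.492, 0.054, 0.021] [328.45588293 402.5382095 ]
[0.492, 0.069, 0.021] [327.15580381 422.16656631]
[0.492, 0.069, 0.04] [327.87088265 399.22933509]
[0.492, 0.03, 0.021] [330.49499584 371.747661  ]
[0.492, -0.042, 0.021] [336.32545673 283.67823234]
[0.492, -0.057, 0.021] [337.48881735 266.10034907]
[0.492, 0.012, 0.08] [334.34020478 276.2638502 ]
[[24, 25, 24], [26, 28, 28], [20, 20, 18], [17, 17, 18], [16, 16, 15], [16, 14, 14], [17, 17, 16], [19, 19, 21], [32, 35, 35], [51, 61, 67], [59, 72, 78], [63, 75, 81], [61, 74, 79], [61, 72, 78], [64, 74, 81], [63, 75, 80], [61, 72, 78], [59, 70, 77], [57, 70, 75], [61, 71, 76]]
```

View pics/c.png

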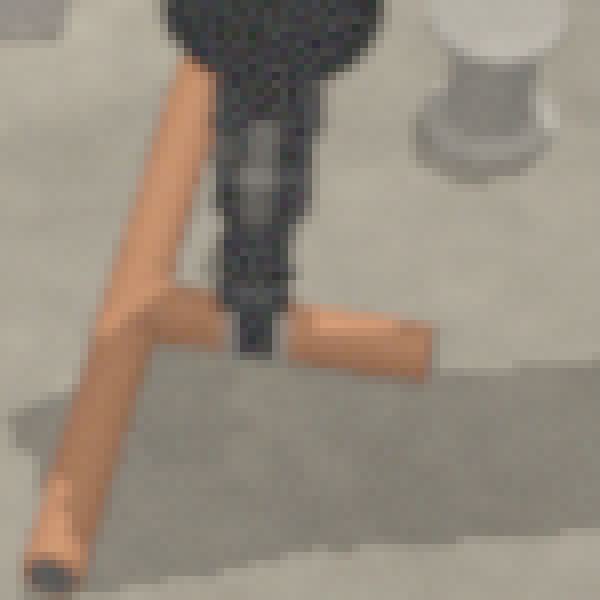

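```bash
python3 - <<'E'
from h import *
c=shot("top"); d=shot("side")
# finger seen in earlier pictures (TCP z .123): top px left part, side px tip
for z in (.1,.13,.16): print(z,ray(c,[[227,183],[231,176],[231,189]],z)[:,:2].round(3).tolist(), ray(d,[268.5,171],z)[0,:2].round(3))
im=c["img"][140:215,195:295].astype(float); im=np.clip((im/255)**.6*255,0,255).astype(np.uint8)
cv2.imwrite("pics/d.png",cv2.resize(im,None,fx=8,fy=8,interpolation=0))
E
```

```text
0.1 [[0.519, 0.091], [0.539, 0.083], [0.505, 0.079]] [0.488 0.015]
0.13 [[0.512, 0.088], [0.532, 0.08], [0.498, 0.076]] [0.487 0.046]
0.16 [[0.505, 0.085], [0.524, 0.078], [0.492, 0.074]] [0.487 0.078]
```

View pics/d.png

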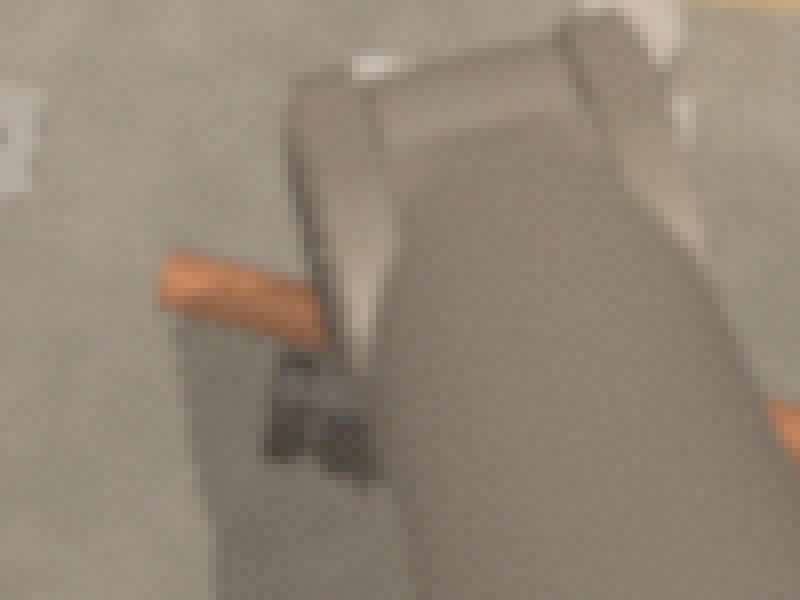

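```bash
python3 - <<'E'
from h import *
d=shot("side")
for v in range(186,212): print(v,d["img"][v,258:278].mean(1).astype(int).tolist())
E
```

```text
186 [64, 67, 69, 55, 29, 19, 22, 28, 26, 28, 23, 20, 26, 69, 100, 109, 107, 106, 105, 101]
187 [61, 61, 59, 50, 25, 18, 22, 21, 20, 23, 25, 20, 20, 57, 90, 101, 104, 106, 106, 104]
188 [67, 65, 63, 57, 37, 28, 22, 18, 20, 17, 15, 16, 28, 53, 76, 90, 100, 104, 102, 100]
189 [63, 64, 64, 65, 59, 53, 36, 15, 13, 7, 17, 36, 56, 64, 69, 76, 94, 104, 103, 101]
190 [59, 57, 58, 64, 65, 63, 41, 17, 15, 13, 18, 49, 69, 74, 73, 75, 93, 110, 112, 109]
191 [54, 55, 54, 59, 64, 61, 44, 17, 12, 14, 20, 52, 72, 73, 72, 73, 81, 89, 91, 90]
192 [51, 50, 53, 53, 60, 58, 42, 16, 14, 13, 21, 52, 68, 67, 68, 67, 68, 70, 71, 72]
193 [55, 57, 57, 53, 55, 61, 42, 20, 19, 18, 29, 54, 66, 61, 59, 60, 61, 62, 65, 67]
194 [66, 65, 63, 62, 64, 65, 56, 45, 39, 39, 40, 53, 60, 54, 52, 54, 55, 55, 58, 58]
195 [65, 67, 67, 66, 65, 64, 68, 67, 65, 62, 59, 61, 61, 57, 56, 53, 50, 50, 50, 49]
196 [66, 65, 64, 67, 64, 64, 69, 72, 73, 72, 70, 71, 68, 64, 62, 60, 57, 60, 58, 57]
197 [66, 66, 65, 64, 63, 65, 69, 73, 72, 73, 71, 72, 72, 70, 66, 68, 66, 66, 67, 65]
198 [64, 65, 67, 64, 65, 65, 70, 72, 73, 72, 69, 70, 71, 70,
[... 429 characters left out ...]
 67, 66, 65, 63, 66]
204 [62, 60, 62, 63, 61, 64, 66, 67, 69, 68, 66, 67, 66, 68, 67, 69, 66, 67, 64, 63]
205 [62, 66, 63, 62, 65, 66, 70, 68, 69, 67, 69, 67, 66, 67, 68, 69, 70, 65, 64, 64]
206 [63, 61, 61, 59, 63, 67, 70, 70, 70, 67, 67, 63, 64, 66, 68, 68, 69, 67, 68, 66]
207 [61, 62, 61, 61, 66, 66, 70, 68, 69, 69, 65, 64, 62, 63, 67, 69, 67, 70, 68, 68]
208 [66, 65, 67, 65, 66, 68, 68, 69, 69, 68, 65, 64, 62, 61, 63, 68, 67, 69, 69, 67]
209 [66, 66, 66, 66, 64, 66, 69, 68, 68, 68, 65, 64, 62, 64, 63, 64, 65, 67, 67, 67]
210 [66, 67, 65, 65, 66, 64, 65, 63, 66, 65, 66, 62, 64, 63, 63, 65, 65, 68, 66, 66]
211 [65, 64, 65, 64, 65, 63, 61, 64, 63, 65, 63, 63, 64, 64, 63, 64, 64, 64, 67, 64]
```

The front finger's grey pad blends into the shadow. Its tip is at about row 201, i.e. z ≈ 0.02, which fits the fingertips being 12 mm ahead of the TCP when open. I'll go about 7 mm lower.

>>> arm_command --pt "0 0 0 0 0 -0.15 0" --pt "0 0 0 0 0 -0.1 0" --pt "0 0 0 0 0 0 0"

```text
clock: 5.9
tool_pos: [0.4916, 0.0117, 0.028]
tool_rot: [3.141, -0.036, -0.001]
ft_force: [-0.1, 0.4, 0.0]
gripper_width: 0.0854
grasp_force: 0.0
```

>>> arm_command --pt "0 0 0 0 0 -0.1 0" --pt "0 0 0 0 0 0 0"

```text
clock: 6.1
tool_pos: [0.4918, 0.0118, 0.0262]
tool_rot: [3.141, -0.036, -0.001]
ft_force: [0.3, -0.3, -0.2]
gripper_width: 0.0853
grasp_force: 0.0
```

>>> arm_command --pt "0 0 0 0.4 0 0 0" --pt "0 0 0 0.4 0 0 0" --pt "0 0 0 0.4 0 0 0" --pt "0 0 0 0.4 0 0 0" --pt "0 0 0 0.4 0 0 0"

```text
clock: 6.6
tool_pos: [0.533, 0.0118, 0.0265]
tool_rot: [-3.141, 0.036, -0.0]
ft_force: [-1.0, -0.8, 0.0]
gripper_width: 0.0855
grasp_force: 0.0
```

>>> arm_command --pt "0 0 0 0.4 0 0 0" --pt "0 0 0 0.3 0 0 0" --pt "0 0 0 0 0 0 0"

```text
clock: 6.9
tool_pos: [0.5471, 0.0119, 0.0265]
tool_rot: [-3.141, 0.036, -0.001]
ft_force: [-0.1, 0.2, 0.3]
gripper_width: 0.0854
grasp_force: 0.0
```

```bash
python3 - <<'E'
from h import *
d=shot("side"); r,h=board(d); print(r,tee(d,h)); c=shot("top"); print(robot.state()['ft_force'],robot.state()['tool_pos'])
im=np.hstack([cv2.resize(c["img"][110:280,150:350],None,fx=2,fy=2,interpolation=2),cv2.resize(d["img"][110:280,170:370],None,fx=2,fy=2,interpolation=2)])
cv2.imwrite("pics/e.png",im)
E
```

```text
((519.98779296875, 22.329971313476562), (451.2804260253906, 332.262939453125), 88.80931091308594) {'mid': array([535.72637215,   1.90332948]), 'ang': np.float32(-0.1433843), 'L': np.float64(270.95374532812787), 'branch_b': np.float64(5.9822137222480904), 'blen': np.float64(109.71225301703163)}
[-0.2176359  -0.57096599  0.01205311] [0.54580362 0.01175344 0.02631383]
```

View pics/e.png

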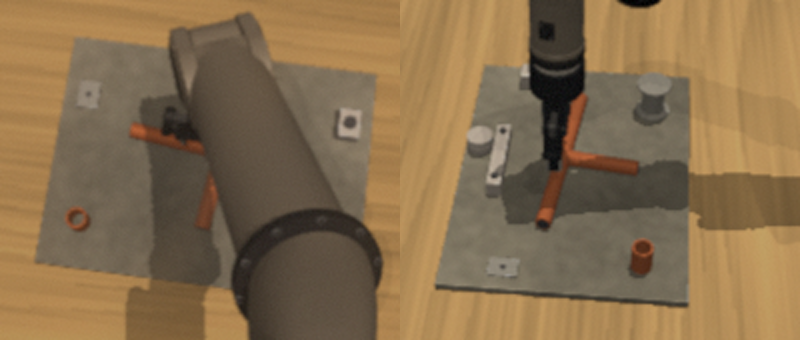

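The tee has not moved and there is no force. The fingers passed over the pipe, so the tips are higher than I took them to be. I'll back off to free board and find the board by touch.

>>> arm_command --pt "0 0 0 -0.9 0 0 0" --pt "0 0 0 -0.9 0 0 0" --pt "0 0 0 -0.9 0 0 0" --pt "0 0 0 0 0 -0.2 0" --pt "0 0 0 0 0 0 0"

```text
clock: 7.5
tool_pos: [0.4917, 0.0117, 0.0222]
tool_rot: [3.141, -0.036, -0.0]
ft_force: [-0.2, -0.2, -0.3]
gripper_width: 0.0852
grasp_force: 0.0
```

>>> arm_command --pt "0 0 0 0 0 -0.1 0" --pt "0 0 0 0 0 -0.1 0" --pt "0 0 0 0 0 0 0"

```text
clock: 7.8
tool_pos: [0.4924, 0.0119, 0.0182]
tool_rot: [-3.141, 0.036, 0.0]
ft_force: [0.7, -0.6, -0.4]
gripper_width: 0.0855
grasp_force: 0.0
```

```bash
python3 - <<'E'
from h import *
d=shot("side"); print(robot.state()['ft_force'],robot.state()['tool_pos'])
print(tee(d))
for v in range(186,212,2): print(v,d["img"][v,258:278].mean(1).astype(int).tolist())
for p in [[.492,.054,.012],[.492,.069,.012]]: print(proj(d,p))
E
```

```text
[ 0.04717093 -0.45904234 -0.92731596] [0.49230937 0.01186614 0.01823421]
{'mid': array([537.61232562,  12.00841854]), 'ang': np.float32(-0.13998051), 'L': np.float64(250.46974730793224), 'branch_b': np.float64(-2.4504096971729297), 'blen': np.float64(32.35266057072499)}
186 [65, 65, 67, 56, 32, 16, 19, 19, 16, 13, 18, 16, 27, 79, 107, 108, 108, 106, 104, 102]
188 [67, 65, 63, 55, 31, 20, 16, 15, 21, 15, 17, 14, 19, 43, 71, 80, 94, 104, 102, 101]
190 [60, 60, 59, 47, 20, 20, 24, 27, 27, 28, 26, 19, 23, 55, 75, 74, 80, 87, 85, 84]
192 [51, 53, 52, 42, 31, 29, 23, 15, 17, 19, 17, 21, 34, 55, 66, 67, 68, 67, 71, 71]
194 [64, 63, 61, 62, 65, 57, 32, 11, 13, 13, 27, 53, 62, 54, 51, 52, 53, 56, 59, 60]
196 [68, 64, 64, 68, 69, 57, 31, 15, 14, 15, 27, 54, 69, 65, 61, 60, 59, 57, 59, 55]
198 [64, 64, 64, 65, 66, 58, 50, 49, 48, 49, 50, 63, 71, 71, 68, 68, 68, 67, 67, 68]
200 [67, 72, 71, 68, 65, 66, 72, 75, 74, 73, 70, 70, 70, 70, 70, 68, 68, 69, 65, 65]
202 [65, 61, 63, 64, 64, 65, 64, 65, 66, 69, 71, 69, 67, 69, 69, 69, 65, 66, 64, 65]
204 [62, 61, 61, 63, 62, 62, 64, 63, 62, 65, 69, 70, 68, 70, 68, 68, 65, 65, 63, 62]
206 [63, 63, 63, 62, 60, 63, 63, 70, 68, 69, 66, 63, 62, 67, 67, 69, 69, 68, 66, 66]
208 [65, 65, 66, 64, 64, 62, 66, 70, 67, 70, 66, 62, 62, 60, 61, 66, 70, 68, 69, 68]
210 [65, 67, 66, 65, 63, 64, 66, 65, 66, 67, 65, 63, 61, 63, 63, 63, 65, 67, 68, 63]
[[265.62372037 202.65102522]]
[[265.36438875 206.57473133]]
```

>>> arm_command --pt "0 0 0 0 0 -0.1 0" --pt "0 0 0 0 0 -0.1 0" --pt "0 0 0 0 0 0 0"

```text
clock: 8.15
tool_pos: [0.4917, 0.0117, 0.0141]
tool_rot: [3.141, -0.036, -0.001]
ft_force: [-0.4, -0.5, -0.6]
gripper_width: 0.0851
grasp_force: 0.0
```

>>> arm_command --pt "0 0 0 0 0 -0.1 0" --pt "0 0 0 0 0 -0.1 0" --pt "0 0 0 0 0 0 0"

```text
clock: 8.45
tool_pos: [0.4917, 0.0118, 0.0102]
tool_rot: [3.141, -0.036, -0.001]
ft_force: [-0.4, -0.4, -0.1]
gripper_width: 0.0851
grasp_force: 0.0
```

>>> arm_command --pt "0 0 0 0 0 -0.1 0" --pt "0 0 0 0 0 -0.1 0" --pt "0 0 0 0 0 0 0"

```text
clock: 8.75
tool_pos: [0.4918, 0.0118, 0.0062]
tool_rot: [3.141, -0.036, -0.001]
ft_force: [0.7, -0.2, 0.5]
gripper_width: 0.0854
grasp_force: 0.0
```

```bash
python3 - <<'E'
from h import *
d=shot("side"); c=shot("top"); print(robot.state()['ft_force'],robot.state()['tool_pos'])
im=np.hstack([cv2.resize(c["img"][150:225,200:260],None,fx=6,fy=6,interpolation=2),cv2.resize(d["img"][150:225,235:300],None,fx=6,fy=6,interpolation=2)])
im=(np.clip((im/255.)**.6*255,0,255)).astype(np.uint8)
cv2.imwrite("pics/f.png",im)
E
```

```text
[-0.14752252  0.01221678  0.16091196] [0.49192822 0.01177111 0.00636717]
```

View pics/f.png

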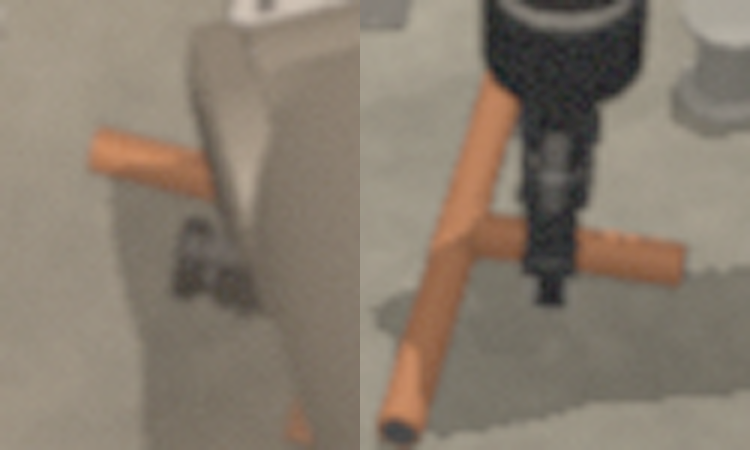

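Side view: the dark fingertip is now at about (266,201), still slightly above where it should meet the board (row 203 to 206). I'll continue in small steps.

>>> arm_command --pt "0 0 0 0 0 -0.1 0" --pt "0 0 0 0 0 -0.1 0" --pt "0 0 0 0 0 0 0"

```text
clock: 9.15
tool_pos: [0.4917, 0.0117, 0.0022]
tool_rot: [3.141, -0.036, -0.001]
ft_force: [-0.6, -0.0, 0.2]
gripper_width: 0.0856
grasp_force: 0.0
```

>>> arm_command --pt "0 0 0 0 0 -0.1 0" --pt "0 0 0 0 0 0 0"

```text
clock: 9.35
tool_pos: [0.4918, 0.0118, 0.0002]
tool_rot: [3.141, -0.036, -0.001]
ft_force: [0.2, 0.1, -0.6]
gripper_width: 0.0856
grasp_force: 0.0
```

>>> arm_command --pt "0 0 0 0 0 -0.1 0" --pt "0 0 0 0 0 0 0"

```text
clock: 9.55
tool_pos: [0.4918, 0.0118, -0.0018]
tool_rot: [3.141, -0.036, -0.001]
ft_force: [-0.2, -0.6, -0.1]
gripper_width: 0.0855
grasp_force: 0.0
```

>>> arm_command --pt "0 0 0 0 0 -0.1 0" --pt "0 0 0 0 0 0 0"

```text
clock: 9.75
tool_pos: [0.4918, 0.0118, -0.0038]
tool_rot: [3.141, -0.036, -0.001]
ft_force: [0.7, 0.2, -0.4]
gripper_width: 0.0853
grasp_force: 0.0
```

>>> arm_command --pt "0 0 0 0 0 -0.1 0" --pt "0 0 0 0 0 0 0"

```text
clock: 9.95
tool_pos: [0.4919, 0.0118, -0.0058]
tool_rot: [3.141, -0.036, -0.001]
ft_force: [-0.6, -0.1, 0.2]
gripper_width: 0.0853
grasp_force: 0.0
```

```bash
python3 - <<'E'
from h import *
d=shot("side"); print(robot.state()['ft_force'],robot.state()['tool_pos'])
for v in range(192,212,1): print(v,d["img"][v,260:274].mean(1).astype(int).tolist())
E
```

```text
[0.28604485 1.20218116 0.14514806] [ 0.49184644  0.0117801  -0.00570749]
192 [50, 45, 31, 14, 18, 20, 20, 18, 14, 19, 24, 50, 66, 67]
193 [54, 46, 32, 15, 19, 18, 17, 14, 17, 17, 23, 42, 58, 60]
194 [63, 54, 31, 20, 15, 17, 19, 19, 20, 14, 19, 37, 48, 53]
195 [67, 53, 28, 21, 20, 19, 23, 21, 16, 18, 22, 41, 54, 56]
196 [67, 51, 24, 22, 24, 30, 22, 26, 23, 20, 24, 50, 62, 62]
197 [65, 51, 30, 18, 23, 25, 25, 24, 22, 18, 23, 53, 67, 66]
198 [64, 54, 38, 25, 13, 18, 17, 17, 13, 19, 39, 60, 70, 70]
199 [64, 63, 62, 48, 29, 17, 14, 17, 20, 38, 58, 69, 67, 69]
200 [65, 66, 66, 59, 30, 16, 18, 14, 22, 51, 66, 72, 69, 68]
201 [65, 69, 69, 59, 33, 16, 18, 9, 29, 55, 70, 71, 69, 69]
202 [63, 68, 67, 60, 31, 13, 13, 14, 22, 56, 68, 69, 68, 67]
203 [64, 63, 65, 56, 38, 18, 18, 20, 32, 56, 70, 69, 68, 67]
204 [61, 62, 62, 62, 57, 54, 49, 44, 51, 62, 70, 68, 69, 66]
205 [62, 61, 64, 62, 63, 63, 61, 59, 58, 63, 64, 66, 68, 70]
206 [61, 62, 63, 62, 62, 63, 62, 64, 63, 64, 63, 66, 67, 68]
207 [58, 61, 62, 64, 61, 63, 64, 66, 65, 62, 63, 64, 67, 68]
208 [61, 61, 60, 62, 61, 63, 66, 69, 67, 62, 63, 62, 62, 67]
209 [65, 62, 61, 61, 59, 61, 65, 67, 66, 65, 63, 61, 61, 66]
210 [65, 63, 62, 62, 62, 64, 65, 65, 65, 65, 64, 63, 63, 66]
211 [65, 65, 63, 63, 61, 62, 60, 66, 63, 66, 63, 63, 63, 62]
```

>>> arm_command --pt "0 0 0 0 0 -0.1 0" --pt "0 0 0 0 0 0 0"

```text
clock: 10.2
tool_pos: [0.4918, 0.0118, -0.0078]
tool_rot: [3.141, -0.036, -0.001]
ft_force: [0.4, 0.2, 0.3]
gripper_width: 0.0854
grasp_force: 0.0
```

>>> arm_command --pt "0 0 0 0 0 -0.1 0" --pt "0 0 0 0 0 0 0"

```text
clock: 10.4
tool_pos: [0.4918, 0.0118, -0.0098]
tool_rot: [3.141, -0.036, -0.001]
ft_force: [-0.9, -0.1, 0.6]
gripper_width: 0.0858
grasp_force: 0.0
```

>>> arm_command --pt "0 0 0 0 0 -0.1 0" --pt "0 0 0 0 0 0 0"

```text
clock: 10.6
tool_pos: [0.4922, 0.0118, -0.011]
tool_rot: [3.141, -0.036, 0.0]
ft_force: [-2.2, -1.4, 7.2]
gripper_width: 0.0853
grasp_force: 3.2
```

>>> arm_command --pt "0 0 0 0 0 -0.1 0" --pt "0 0 0 0 0 0 0"

```text
clock: 10.8
tool_pos: [0.4922, 0.0118, -0.0111]
tool_rot: [3.14, -0.036, -0.001]
ft_force: [-7.6, -0.7, 26.1]
gripper_width: 0.0855
grasp_force: 13.3
```

Contact with the board comes at a reported z of about -0.011, so reported heights are offset by roughly 33 mm. I'll use the contact as my reference: raise to about 3 mm clearance and push.

>>> arm_command --pt "0 0 0 0 0 0.3 0" --pt "0 0 0 0 0 0 0"

```text
clock: 11.0
tool_pos: [0.4928, 0.0118, -0.0069]
tool_rot: [3.141, -0.036, 0.003]
ft_force: [0.3, -0.6, -0.4]
gripper_width: 0.0852
grasp_force: 0.0
```

>>> arm_command --pt "0 0 0 0.3 0 0 0" --pt "0 0 0 0.3 0 0 0" --pt "0 0 0 0.3 0 0 0" --pt "0 0 0 0.3 0 0 0" --pt "0 0 0 0.3 0 0 0"

```text
clock: 11.5
tool_pos: [0.5216, 0.0116, -0.008]
tool_rot: [3.141, -0.037, -0.003]
ft_force: [-1.8, 0.1, 1.3]
gripper_width: 0.0854
grasp_force: 1.0
```

```bash
python3 - <<'E'
from h import *
d=shot("side"); print(robot.state()['ft_force'],robot.state()['tool_pos']); print(tee(d))
E
```

```text
[ 0.90839485 -0.43797399 -0.48291262] [ 0.52321327  0.01181468 -0.00776374]
{'mid': array([547.89798486,  34.89898834]), 'ang': np.float32(-0.04928966), 'L': np.float64(204.19932436723292), 'branch_b': np.float64(nan), 'blen': np.float64(12.483534451572723)}
  return _methods._mean(a, axis=axis, dtype=dtype,
  ret = ret.dtype.type(ret / rcount)
```

The tee is turning square. I'll keep pushing.

>>> arm_command --pt "0 0 0 0.3 0 0 0" --pt "0 0 0 0.3 0 0 0" --pt "0 0 0 0.3 0 0 0" --pt "0 0 0 0.3 0 0 0" --pt "0 0 0 0.3 0 0 0"

```text
clock: 12.05
tool_pos: [0.5525, 0.0118, -0.0076]
tool_rot: [3.141, -0.036, -0.0]
ft_force: [-1.5, -0.1, -1.2]
gripper_width: 0.0856
grasp_force: 0.6
```

>>> arm_command --pt "0 0 0 0.3 0 0 0" --pt "0 0 0 0.3 0 0 0" --pt "0 0 0 0.3 0 0 0" --pt "0 0 0 0 0 0 0"

```text
clock: 12.45
tool_pos: [0.5716, 0.0119, -0.0073]
tool_rot: [-3.141, 0.036, -0.003]
ft_force: [0.3, 0.3, -0.1]
gripper_width: 0.0859
grasp_force: 0.0
```

```bash
python3 - <<'E'
from h import *
d=shot("side"); c=shot("top");print(robot.state()['ft_force'],robot.state()['tool_pos'])
im=np.hstack([cv2.resize(c["img"][110:280,150:350],None,fx=2,fy=2,interpolation=2),cv2.resize(d["img"][110:280,170:370],None,fx=2,fy=2,interpolation=2)])
cv2.imwrite("pics/g.png",im)
E
```

```text
[-0.72159869 -0.07356979 -0.55940665] [ 0.57082471  0.01192248 -0.00725689]
```

View pics/g.png

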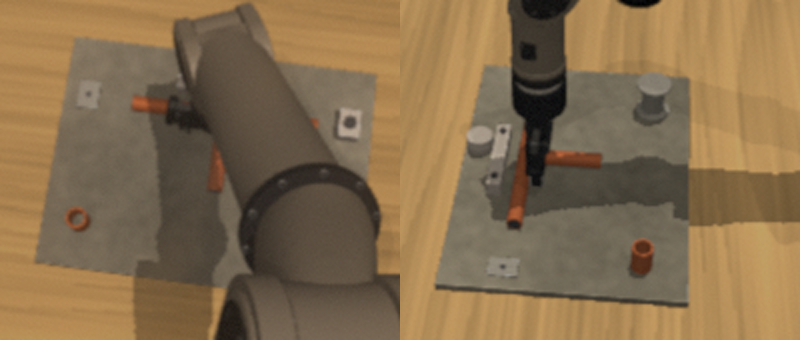

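The tee is now parallel and about 20 mm short of the fence, with the fingers straddling the branch. I'll close the gap slowly until the force rises.

>>> arm_command --pt "0 0 0 0.2 0 0 0" --pt "0 0 0 0.2 0 0 0" --pt "0 0 0 0.2 0 0 0" --pt "0 0 0 0 0 0 0"

```text
clock: 12.95
tool_pos: [0.5829, 0.0118, -0.0075]
tool_rot: [-3.141, 0.036, -0.002]
ft_force: [0.6, 0.1, -0.3]
gripper_width: 0.0853
grasp_force: 0.0
```

>>> arm_command --pt "0 0 0 0.15 0 0 0" --pt "0 0 0 0.1 0 0 0" --pt "0 0 0 0 0 0 0"

```text
clock: 13.25
tool_pos: [0.5875, 0.0118, -0.0076]
tool_rot: [-3.141, 0.036, -0.001]
ft_force: [-0.2, -0.2, 0.0]
gripper_width: 0.0856
grasp_force: 0.4
```

>>> arm_command --pt "0 0 0 0.1 0 0 0" --pt "0 0 0 0.1 0 0 0" --pt "0 0 0 0 0 0 0"

```text
clock: 13.55
tool_pos: [0.5881, 0.0118, -0.008]
tool_rot: [3.14, -0.036, -0.01]
ft_force: [-7.6, 0.2, 5.6]
gripper_width: 0.0855
grasp_force: 3.8
```

>>> arm_command --pt "0 0 0 0.1 0 0 0" --pt "0 0 0 0 0 0 0"

```text
clock: 13.75
tool_pos: [0.5881, 0.0118, -0.0083]
tool_rot: [3.14, -0.035, -0.016]
ft_force: [-11.7, 0.1, 7.7]
gripper_width: 0.0854
grasp_force: 5.6
```

The pipe is seated on the fence at x ≈ 0.588, with the force rising evenly. I'll ease off and slide along -y so the +y finger catches the branch.

>>> arm_command --pt "0 0 0 -0.35 0 0 0" --pt "0 0 0 0 0 0 0" --pt "0 0 0 0 -0.5 0 0" --pt "0 0 0 0 -0.5 0 0" --pt "0 0 0 0 0 0 0"

```text
clock: 14.25
tool_pos: [0.5866, -0.0116, -0.0076]
tool_rot: [3.139, -0.042, 0.001]
ft_force: [0.3, -0.6, 0.2]
gripper_width: 0.0853
grasp_force: 0.0
```

>>> arm_command --pt "0 0 0 0 -0.3 0 0" --pt "0 0 0 0 -0.2 0 0" --pt "0 0 0 0 0 0 0"

```text
clock: 14.55
tool_pos: [0.5861, -0.0192, -0.0076]
tool_rot: [3.141, -0.038, -0.0]
ft_force: [0.3, -0.1, -0.1]
gripper_width: 0.0854
grasp_force: 0.0
```

```bash
python3 - <<'E'
from h import *
s=robot.state();print(s['ft_force'],s['tool_pos'])
d=shot("side"); h=board(d)[1]
hsv=cv2.cvtColor(d["img"],cv2.COLOR_BGR2HSV); lo=np.zeros(hsv.shape[:2],np.uint8); cv2.fillConvexPoly(lo,h,1)
m=((hsv[...,1]>112)&(hsv[...,0]<15)&(lo>0)).astype(np.uint8)
n,l,st,ce=cv2.connectedComponentsWithStats(m)
for i in range(1,n):
    if st[i,4]<30: continue
    v,u=np.nonzero(l==i); P=ray(d,np.c_[u,v],.021)*1000; print(st[i,4],P.min(0)[:2].round(),P.max(0)[:2].round(),ray(d,ce[i],.021)[0,:2].round(3))
E
```

```text
[ 0.3465801  -0.12964465 -0.10061264] [ 0.58605206 -0.01918994 -0.00760956]
332 [597. -80.] [621. 137.] [0.609 0.054]
195 [498.  -3.] [578.  26.] [0.537 0.011]
170 [406. 153.] [434. 210.] [0.42  0.182]
```

>>> arm_command --pt "0 0 0 0 -0.25 0 0" --pt "0 0 0 0 -0.2 0 0" --pt "0 0 0 0 -0.2 0 0" --pt "0 0 0 0 -0.2 0 0" --pt "0 0 0 0 0 0 0"

```text
clock: 15.1
tool_pos: [0.5859, -0.0357, -0.0076]
tool_rot: [3.141, -0.037, -0.0]
ft_force: [-0.2, 1.0, 0.9]
gripper_width: 0.0851
grasp_force: 0.5
```

>>> arm_command --pt "0 0 0 0 -0.15 0 0" --pt "0 0 0 0 -0.15 0 0" --pt "0 0 0 0 -0.15 0 0" --pt "0 0 0 0 0 0 0"

```text
clock: 15.5
tool_pos: [0.5858, -0.0447, -0.0076]
tool_rot: [3.141, -0.037, -0.001]
ft_force: [-1.0, 1.9, 0.1]
gripper_width: 0.0857
grasp_force: 1.0
```

```bash
python3 - <<'E'
from h import *
s=robot.state();print(s['ft_force'],s['tool_pos'])
d=shot("side"); h=board(d)[1]
cv2.imwrite("pics/h.png",cv2.resize(d["img"][120:255,185:325],None,fx=4,fy=4,interpolation=2))
E
```

```text
[-0.97265305  1.86975145  0.06970896] [ 0.58578834 -0.04470876 -0.00761229]
```

View pics/h.png

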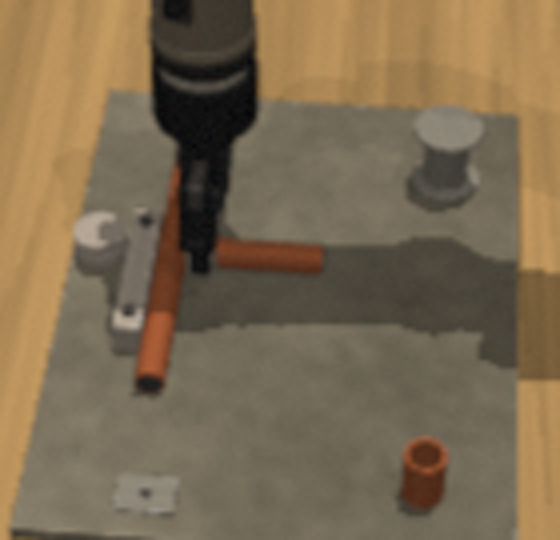

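The pipe lies along the fence and is sliding with the finger against the branch. I'll continue in small steps to the stop.

>>> arm_command --pt "0 0 0 0 -0.15 0 0" --pt "0 0 0 0 -0.15 0 0" --pt "0 0 0 0 0 0 0"

```text
clock: 15.85
tool_pos: [0.5858, -0.0509, -0.0076]
tool_rot: [3.141, -0.037, -0.001]
ft_force: [-0.7, 1.3, -0.0]
gripper_width: 0.0852
grasp_force: 0.8
```

>>> arm_command --pt "0 0 0 0 -0.15 0 0" --pt "0 0 0 0 0 0 0"

```text
clock: 16.05
tool_pos: [0.5859, -0.0523, -0.0077]
tool_rot: [-3.14, 0.035, 0.0]
ft_force: [-1.1, 4.3, -0.4]
gripper_width: 0.0854
grasp_force: 2.1
```

>>> arm_command --pt "0 0 0 0 -0.1 0 0" --pt "0 0 0 0 0 0 0"

```text
clock: 16.25
tool_pos: [0.5859, -0.0524, -0.0078]
tool_rot: [-3.138, 0.033, 0.0]
ft_force: [-0.6, 7.1, -0.2]
gripper_width: 0.0854
grasp_force: 3.6
```

>>> arm_command --pt "0 0 0 0.25 0 0 0" --pt "0 0 0 0 0 0 0"

```text
clock: 16.45
tool_pos: [0.5868, -0.0524, -0.0081]
tool_rot: [-3.139, 0.034, 0.015]
ft_force: [-9.3, 7.1, 7.9]
gripper_width: 0.0851
grasp_force: 9.3
```

Butted on the stop and pressed flush: the y force is rising with no travel, and the x force likewise. I'll ease the x force off first, then y, then move clear and lift.

>>> arm_command --pt "0 0 0 -0.25 0 0 0" --pt "0 0 0 0 0 0 0" --pt "0 0 0 0 0.15 0 0" --pt "0 0 0 0 0.15 0 0" --pt "0 0 0 0 0.2 0 0"

```text
clock: 16.95
tool_pos: [0.5859, -0.0473, -0.0076]
tool_rot: [3.139, -0.039, -0.001]
ft_force: [-0.7, -1.1, -0.3]
gripper_width: 0.0855
grasp_force: 0.6
```

>>> arm_command --pt "0 0 0 -0.3 0.3 0 0" --pt "0 0 0 -0.4 0.2 0 0" --pt "0 0 0 0 0 0 0" --pt "0 0 0 0 0 0.5 0" --pt "0 0 0 0 0 1 0"

```text
clock: 17.45
tool_pos: [0.571, -0.0355, 0.0222]
tool_rot: [3.141, -0.036, -0.004]
ft_force: [1.9, -0.2, -0.5]
gripper_width: 0.0851
grasp_force: 0.0
```

>>> arm_command --pt "0 0 0 0 0 1 0" --pt "0 0 0 0 0 1 0" --pt "0 0 0 0 0 1 0" --pt "0 0 0 0 0 1 0" --pt "0 0 0 0 0 1 0"

```text
clock: 17.95
tool_pos: [0.5725, -0.0355, 0.1243]
tool_rot: [3.141, -0.037, 0.002]
ft_force: [0.5, 0.5, 1.0]
gripper_width: 0.0855
grasp_force: 0.0
```

>>> arm_command --pt "0 0 0 -1 0 1 0" --pt "0 0 0 -1 0 1 0" --pt "0 0 0 -1 0 1 0" --pt "0 0 0 -1 0 0 0" --pt "0 0 0 -1 0 0 0"

```text
clock: 18.45
tool_pos: [0.4722, -0.0354, 0.1842]
tool_rot: [3.141, -0.036, 0.005]
ft_force: [-0.3, -0.6, -0.7]
gripper_width: 0.0856
grasp_force: 0.0
```

>>> arm_command --pt "0 0 0 -0.5 -1 0 0" --pt "0 0 0 -0.5 -1 0 0" --pt "0 0 0 -0.5 -1 0 0" --pt "0 0 0 -0.5 -1 0 0" --pt "0 0 0 -0.5 -1 0 0"

```text
clock: 18.95
tool_pos: [0.422, -0.1362, 0.1835]
tool_rot: [3.14, -0.036, 0.003]
ft_force: [-0.2, -0.0, 0.4]
gripper_width: 0.0855
grasp_force: 0.0
```

>>> arm_command --pt "0 0 0 -0.5 -1 0 0" --pt "0 0 0 -0.5 -1 0 0" --pt "0 0 0 -0.5 -1 0 0" --pt "0 0 0 -0.5 -1 0 0" --pt "0 0 0 -0.5 -1 0 0"

```text
clock: 19.45
tool_pos: [0.3719, -0.2363, 0.1834]
tool_rot: [3.14, -0.036, 0.003]
ft_force: [-0.2, -0.4, 0.6]
gripper_width: 0.0851
grasp_force: 0.0
```

>>> arm_command --pt "0 0 0 -0.5 -1 0 0" --pt "0 0 0 -0.5 -1 0 0" --pt "0 0 0 -0.5 -1 0 0" --pt "0 0 0 -0.5 -1 0 0" --pt "0 0 0 -0.5 -1 0 0"

```text
clock: 19.95
tool_pos: [0.3218, -0.3364, 0.1835]
tool_rot: [3.14, -0.036, 0.002]
ft_force: [0.7, -0.8, -0.7]
gripper_width: 0.0852
grasp_force: 0.0
```

```bash
python3 - <<'E'
from h import *
print(robot.state()['clock'],robot.state()['tool_pos'])
ims=[]
for n,b in(("top",(110,280,150,350)),("side",(110,280,170,370))):
    c=shot(n); r,h=board(c); t=tee(c,h); print(n,r,t)
    o=np.array(r[0]); a=-np.radians(90-r[2]); R=np.array([[np.cos(a),-np.sin(a)],[np.sin(a),np.cos(a)]]); print("jig mid",R.T@(t["mid"]-o),"rel ang",t["ang"]-a)
    ims.append(cv2.resize(c["img"][b[0]:b[1],b[2]:b[3]],None,fx=2,fy=2,interpolation=2))
cv2.imwrite("pics/i.png",np.hstack(ims))
E
```

```text
19.95 [ 0.3217983  -0.33636475  0.18346078]
top ((524.9326171875, 20.079208374023438), (438.6822814941406, 335.40185546875), 88.75310516357422) {'mid': array([610.27061523, -20.47324353]), 'ang': np.float32(-0.013883189), 'L': np.float64(263.63488979150367), 'branch_b': np.float64(-0.8503735671300454), 'blen': np.float64(110.02843733433656)}
jig mid [ 86.20024052 -38.68583461] rel ang 0.007879231023533478
side ((519.9573974609375, 20.883773803710938), (453.72802734375, 332.26434326171875), 88.80902862548828) {'mid': array([605.75270735, -25.44068353]), 'ang': np.float32(-0.015697792), 'L': np.float64(267.2654266739704), 'branch_b': np.float64(5.767121904793177), 'blen': np.float64(109.02153360419959)}
jig mid [ 86.73962368 -44.53120513] rel ang 0.005088579609800019
```

View pics/i.png

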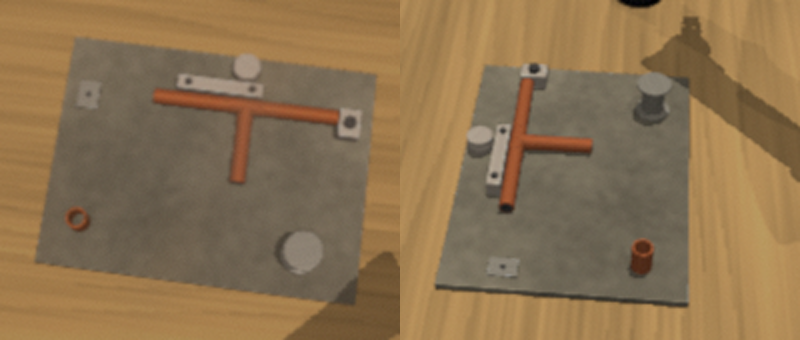

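The tee looks seated, but the measurements hint at a 1-2 mm or slight angular residue. I'll check it directly against the fence edge and stop face.

```bash
cat > chk.py <<'E'
from h import *
a=-0.0212; ex=np.array([np.cos(a),np.sin(a)]); ey=np.array([-np.sin(a),np.cos(a)]); O=np.array([525,20.])
def edges(c,n):
    g=cv2.cvtColor(c["img"],cv2.COLOR_BGR2GRAY).astype(np.float32); b,gr,r=[c["img"][...,i].astype(np.float32) for i in range(3)]
    T=np.array
    def prof(im,x,y0,z):   # sample along jig x at jig y
        P=np.array([np.r_[(O+xx*ex+y0*ey)/1000,z] for xx in x]); q=proj(c,P).astype(np.float32)
        return cv2.remap(im,q[:,0].reshape(1,-1),q[:,1].reshape(1,-1),cv2.INTER_LINEAR).ravel()
    def profy(im,x0,y,z):
        P=np.array([np.r_[(O+x0*ex+yy*ey)/1000,z] for yy in y]); q=proj(c,P).astype(np.float32)
        return cv2.remap(im,q[:,0].reshape(1,-1),q[:,1].reshape(1,-1),cv2.INTER_LINEAR).ravel()
    sat=(r-b)
    x=np.arange(60,140,.25); res=[]
    for y in (-160,-150,-130,-110,-90,-75,-50,-40,-20,0,15,25,35,45,55,70,80):
        p=prof(sat,x,y,.021); k=p>(p.max()+20)/2+5; pc=x[k].mean() if k.any() else np.nan
        p2=prof(g,x,y,.035); hi=p2[(x>105)&(x<118)].mean(); base=p2[x>132].mean(); th=(hi+base)/2
        j=[i for i in range(len(x)-1) if x[i]>112 and p2[i]>=th>p2[i+1]]
        res.append((y,round(float(pc),1),round(float(k.sum()*.25),1),round(float(x[j[0]]),1) if j and abs(y)<60 else None))
    print(n,"y, pipe axis x, width, fence back edge x"); [print("  ",*q) for q in res]
    y=np.arange(-215,-120,.5); p=profy(sat,88,y,.021)
    print("  pipe right end",y[p>(p.max()+15)/2].min()); y=np.arange(60,120,.5); p=profy(sat,86,y,.021); print("  left end",y[p>(p.max()+15)/2].max())
    y=np.arange(-215,-160,1.); print("  stop top gray",profy(g,70,y,.035).astype(int).tolist())
if __name__=="__main__":
    for n in("top","side"): edges(shot(n),n)
E
python3 chk.py
```

```text
top y, pipe axis x, width, fence back edge x
   -160 87.5 18.8 None
   -150 87.6 18.5 None
   -130 87.2 18.2 None
   -110 87.2 18.2 None
   -90 87.1 18.5 None
   -75 87.0 18.8 None
   -50 85.9 21.5 116.0
   -40 78.0 36.2 113.8
   -20 87.0 18.2 114.0
   0 86.5 18.2 117.2
   15 86.5 18.8 116.8
   25 86.2 18.2 117.8
   35 86.1 18.0 117.0
   45 86.1 18.5 134.2
   55 86.1 18.0 117.5
   70 86.0 18.2 None
   80 85.9 18.0 None
  pipe right end -170.0
  left end 92.5
  stop top gray [118, 117, 117, 116, 116, 116, 115, 115, 114, 114, 115, 116, 120, 124, 129, 135, 143, 149, 151, 152, 152, 147, 142, 137, 130, 124, 118, 113, 106, 105, 103, 103, 106, 108, 112, 116, 122, 128, 135, 143, 147, 150, 154, 145, 136, 126, 110, 95, 83, 77, 71, 70, 72, 74, 77]
side y, pipe axis x, width, fence back edge x
   -160 82.8 18.2 None
   -150 82.8 18.8 None
   -130 82.6 18.5 None
   -110 82.2 18.8 None
   -90 82.1 18.5 None
   -75 82.4 18.5 None
   -50 75.8 31.8 113.5
   -40 75.8 31.8 None
   -20 81.9 18.5 None
   0 81.8 18.8 114.0
   15 81.6 18.5 114.8
   25 81.5 18.8 113.8
   35 81.5 18.8 113.5
   45 81.5 18.8 116.0
   55 81.6 18.5 114.0
   70 81.2 18.8 None
   80 81.5 18.8 None
  pipe right end -215.0
  left end 84.5
  stop top gray [141, 141, 141, 141, 141, 141, 142, 142, 142, 142, 141, 137, 134, 129, 125, 119, 113, 105, 98, 91, 84, 80, 75, 71, 67, 64, 63, 61, 59, 58, 56, 53, 51, 48, 46, 55, 65, 74, 83, 90, 101, 114, 124, 137, 139, 133, 128, 121, 115, 108, 102, 94, 87, 80, 79]
```

The end meets the stop face within about 1 mm, but both cameras show the pipe turned about 0.006 rad counter-clockwise. My y-push on the branch, off the pipe's axis, would cause that. I'll go back for one light y nudge, then a final press in x only.

>>> arm_command --pt "0 0 0 0.775 1 0 0" --pt "0 0 0 0.775 1 0 0" --pt "0 0 0 0.775 1 0 0" --pt "0 0 0 0.775 1 0 0" --pt "0 0 0 0.775 1 0 0"

```text
clock: 20.65
tool_pos: [0.4007, -0.233, 0.1829]
tool_rot: [3.141, -0.032, 0.001]
ft_force: [0.5, 0.4, -0.3]
gripper_width: 0.0855
grasp_force: 0.0
```

>>> arm_command --pt "0 0 0 0.775 1 0 0" --pt "0 0 0 0.775 1 0 0" --pt "0 0 0 0.775 1 0 0" --pt "0 0 0 0.775 1 0 0" --pt "0 0 0 0.775 1 0 0"

```text
clock: 21.15
tool_pos: [0.4778, -0.1327, 0.1829]
tool_rot: [-3.141, 0.032, -0.001]
ft_force: [-0.4, -0.7, 0.2]
gripper_width: 0.0856
grasp_force: 0.0
```

>>> arm_command --pt "0 0 0 0.775 1 0 0" --pt "0 0 0 0.775 1 0 0" --pt "0 0 0 0.775 1 0 0" --pt "0 0 0 0.775 1 0 0" --pt "0 0 0 0.775 1 0 0"

```text
clock: 21.65
tool_pos: [0.555, -0.0326, 0.1829]
tool_rot: [-3.141, 0.032, -0.001]
ft_force: [-0.3, -0.6, -0.2]
gripper_width: 0.0852
grasp_force: 0.0
```

>>> arm_command --pt "0 0 0 0.775 1 0 0" --pt "0 0 0 0 0 -1 0" --pt "0 0 0 0 0 -1 0" --pt "0 0 0 0 0 -1 0" --pt "0 0 0 0 0 0 0"

```text
clock: 22.15
tool_pos: [0.5676, -0.0138, 0.1202]
tool_rot: [-3.141, 0.032, 0.009]
ft_force: [-0.8, -0.0, -0.3]
gripper_width: 0.0853
grasp_force: 0.0
```

>>> arm_command --pt "0 0 0 0 0 -1 0" --pt "0 0 0 0 0 -1 0" --pt "0 0 0 0 0 -1 0" --pt "0 0 0 0 0 -1 0" --pt "0 0 0 0 0 -1 0"

```text
clock: 22.65
tool_pos: [0.5711, -0.0143, 0.0233]
tool_rot: [-3.141, 0.035, -0.004]
ft_force: [-0.8, -0.3, -0.2]
gripper_width: 0.0856
grasp_force: 0.0
```

>>> arm_command --pt "0 0 0 0 0 -0.8 0" --pt "0 0 0 0 0 -0.55 0" --pt "0 0 0 0 0 0 0"

```text
clock: 22.95
tool_pos: [0.5692, -0.0149, -0.0055]
tool_rot: [-3.141, 0.035, 0.003]
ft_force: [0.1, 0.1, 0.5]
gripper_width: 0.0852
grasp_force: 0.0
```

>>> arm_command --pt "0 0 0 0.5 -0.5 0 0" --pt "0 0 0 0.2 -0.5 0 0" --pt "0 0 0 0 -0.5 0 0" --pt "0 0 0 0 0 0 0"

```text
clock: 23.35
tool_pos: [0.5844, -0.0486, -0.0042]
tool_rot: [3.139, -0.042, 0.001]
ft_force: [-0.0, -1.1, 0.5]
gripper_width: 0.0852
grasp_force: 0.0
```

>>> arm_command --pt "0 0 0 0 0 -0.15 0" --pt "0 0 0 0 -0.05 0 0" --pt "0 0 0 0 -0.05 0 0" --pt "0 0 0 0 0 0 0"

```text
clock: 23.75
tool_pos: [0.5839, -0.047, -0.0076]
tool_rot: [3.141, -0.035, -0.0]
ft_force: [0.3, 0.7, -0.3]
gripper_width: 0.0855
grasp_force: 0.0
```

>>> arm_command --pt "0 0 0 0 -0.07 0 0" --pt "0 0 0 0 0 0 0"

```text
clock: 23.95
tool_pos: [0.5841, -0.0487, -0.0075]
tool_rot: [3.141, -0.036, 0.0]
ft_force: [0.9, -0.6, 0.6]
gripper_width: 0.0852
grasp_force: 0.0
```

>>> arm_command --pt "0 0 0 0 -0.08 0 0" --pt "0 0 0 0 0 0 0"

```text
clock: 24.15
tool_pos: [0.584, -0.0505, -0.0075]
tool_rot: [3.141, -0.036, 0.0]
ft_force: [0.4, -0.6, 0.2]
gripper_width: 0.0852
grasp_force: 0.0
```

>>> arm_command --pt "0 0 0 0 -0.07 0 0" --pt "0 0 0 0 0 0 0"

```text
clock: 24.35
tool_pos: [0.584, -0.0519, -0.0076]
tool_rot: [3.141, -0.036, -0.0]
ft_force: [-0.4, 0.0, 0.1]
gripper_width: 0.0853
grasp_force: 0.0
```

>>> arm_command --pt "0 0 0 0 -0.07 0 0" --pt "0 0 0 0 0 0 0"

```text
clock: 24.55
tool_pos: [0.584, -0.0523, -0.0076]
tool_rot: [-3.141, 0.035, -0.0]
ft_force: [-0.2, 1.8, 0.3]
gripper_width: 0.0853
grasp_force: 0.8
```

Branch contact comes at the same y as before (-0.0523), so the end is still butted. Now I'll back off in y and make the final x-only press, centred on the fence.

>>> arm_command --pt "0 0 0 0 0.1 0 0" --pt "0 0 0 0 0.3 0 0" --pt "0 0 0 0 0.6 0 0" --pt "0 0 0 0 0.6 0 0" --pt "0 0 0 0 0 0 0"

```text
clock: 25.05
tool_pos: [0.5841, -0.0172, -0.0074]
tool_rot: [-3.14, 0.029, -0.001]
ft_force: [0.2, 0.6, 0.4]
gripper_width: 0.0857
grasp_force: 0.0
```

>>> arm_command --pt "0 0 0 0.1 0 0 0" --pt "0 0 0 0.1 0 0 0" --pt "0 0 0 0 0 0 0"

```text
clock: 25.35
tool_pos: [0.5872, -0.0211, -0.0078]
tool_rot: [3.141, -0.036, -0.003]
ft_force: [-1.8, 1.4, 1.6]
gripper_width: 0.0854
grasp_force: 1.2
```

>>> arm_command --pt "0 0 0 0.1 0 0 0" --pt "0 0 0 0 0 0 0"

```text
clock: 25.55
tool_pos: [0.5874, -0.0211, -0.0081]
tool_rot: [3.141, -0.036, -0.009]
ft_force: [-5.9, 1.3, 3.6]
gripper_width: 0.0852
grasp_force: 3.2
```

>>> arm_command --pt "0 0 0 0.1 0 0 0" --pt "0 0 0 0 0 0 0"

```text
clock: 25.75
tool_pos: [0.5874, -0.0211, -0.0084]
tool_rot: [3.14, -0.035, -0.015]
ft_force: [-10.3, 1.5, 7.3]
gripper_width: 0.0853
grasp_force: 5.0
```

The x-only press is solid at 0.5874, which matches the fence line. I'll retreat straight back, lift and look.

>>> arm_command --pt "0 0 0 -0.3 0 0 0" --pt "0 0 0 -0.5 0 0 0" --pt "0 0 0 -0.2 0 0 0" --pt "0 0 0 0 0 0.5 0" --pt "0 0 0 0 0 1 0"

```text
clock: 26.25
tool_pos: [0.5711, -0.0213, 0.0222]
tool_rot: [3.141, -0.036, -0.003]
ft_force: [-0.1, 1.1, 0.8]
gripper_width: 0.0855
grasp_force: 0.0
```

>>> arm_command --pt "0 0 0 0 0 1 0" --pt "0 0 0 0 0 1 0" --pt "0 0 0 0 0 1 0" --pt "0 0 0 0 0 1 0" --pt "0 0 0 0 0 1 0"

```text
clock: 26.75
tool_pos: [0.5728, -0.0211, 0.1244]
tool_rot: [3.141, -0.036, 0.003]
ft_force: [0.6, 0.3, -0.9]
gripper_width: 0.0856
grasp_force: 0.0
```

>>> arm_command --pt "0 0 0 -1 0 1 0" --pt "0 0 0 -1 0 1 0" --pt "0 0 0 -1 0 1 0" --pt "0 0 0 -1 -1 0 0" --pt "0 0 0 -1 -1 0 0"

```text
clock: 27.25
tool_pos: [0.4725, -0.061, 0.1844]
tool_rot: [3.141, -0.033, 0.006]
ft_force: [-0.0, -0.6, 0.0]
gripper_width: 0.0855
grasp_force: 0.0
```

>>> arm_command --pt "0 0 0 -0.5 -1 0 0" --pt "0 0 0 -0.5 -1 0 0" --pt "0 0 0 -0.5 -1 0 0" --pt "0 0 0 -0.5 -1 0 0" --pt "0 0 0 -0.5 -1 0 0"

```text
clock: 27.75
tool_pos: [0.4222, -0.162, 0.1835]
tool_rot: [3.14, -0.036, 0.004]
ft_force: [0.6, 0.3, -0.0]
gripper_width: 0.0852
grasp_force: 0.0
```

>>> arm_command --pt "0 0 0 -0.5 -1 0 0" --pt "0 0 0 -0.5 -1 0 0" --pt "0 0 0 -0.5 -1 0 0" --pt "0 0 0 -0.5 -1 0 0" --pt "0 0 0 -0.5 -1 0 0"

```text
clock: 28.25
tool_pos: [0.3721, -0.2621, 0.1835]
tool_rot: [3.14, -0.036, 0.003]
ft_force: [-0.8, 0.3, -0.2]
gripper_width: 0.0853
grasp_force: 0.0
```

>>> arm_command --pt "0 0 0 -0.5 -1 0 0" --pt "0 0 0 -0.5 -1 0 0" --pt "0 0 0 -0.5 -1 0 0" --pt "0 0 0 -0.5 -1 0 0" --pt "0 0 0 0 0 0 0"

```text
clock: 28.75
tool_pos: [0.3306, -0.3442, 0.1834]
tool_rot: [3.139, -0.044, 0.001]
ft_force: [-1.1, -0.3, -0.1]
gripper_width: 0.0852
grasp_force: 0.0
```

```bash
python3 chk.py; python3 - <<'E'
from h import *
for n in("top","side"):
    c=shot(n); r,h=board(c); print(n,r[0],tee(c,h))
    hsv=cv2.cvtColor(c["img"],cv2.COLOR_BGR2HSV); lo=np.zeros(hsv.shape[:2],np.uint8); cv2.fillConvexPoly(lo,h,1); lo=cv2.erode(lo,np.ones((5,5)))>0
    print("bright",blob(c,lo&(hsv[...,2]>140)&(hsv[...,1]<90),.035)); print("copper",blob(c,lo&(hsv[...,1]>112)&(hsv[...,0]<15),.03))
E
```

```text
top y, pipe axis x, width, fence back edge x
   -160 87.2 18.2 None
   -150 87.5 18.2 None
   -130 87.4 18.5 None
   -110 87.2 18.2 None
   -90 87.2 18.2 None
   -75 87.4 18.0 None
   -50 86.0 21.8 115.8
   -40 78.4 37.0 113.8
   -20 87.8 18.2 114.0
   0 87.2 18.2 117.2
   15 87.2 18.2 116.8
   25 87.1 18.0 117.8
   35 87.1 18.5 117.0
   45 87.4 18.0 135.5
   55 87.4 18.5 117.8
   70 87.4 18.0 None
   80 87.4 18.0 None
  pipe right end -170.5
  left end 91.5
  stop top gray [120, 119, 119, 118, 118, 117, 117, 116, 116, 116, 117, 117, 120, 123, 128, 134, 142, 148, 150, 152, 152, 148, 143, 137, 130, 123, 116, 111, 105, 105, 103, 103, 105, 107, 110, 115, 121, 128, 136, 144, 148, 150, 154, 146, 137, 128, 110, 94, 81, 75, 69, 69, 72, 74, 77]
side y, pipe axis x, width, fence back edge x
   -160 82.6 18.5 None
   -150 82.5 18.8 None
   -130 82.6 18.5 None
   -110 82.6 18.5 None
   -90 82.5 18.2 None
   -75 82.5 18.2 None
   -50 75.9 32.0 113.5
   -40 76.0 32.2 None
   -20 82.6 19.0 None
   0 82.5 18.2 114.0
   15 82.6 18.5 115.0
   25 82.6 18.5 113.8
   35 82.8 18.8 113.8
   45 82.8 18.2 1
[... 415 characters left out ...]
) {'mid': array([610.87947183, -21.2206743 ]), 'ang': np.float32(-0.021343665), 'L': np.float64(262.1422253426374), 'branch_b': np.float64(-0.41609516889617915), 'blen': np.float64(110.26203802720238)}
bright [(113, [663.0, -17.0]), (246, [633.0, 19.0]), (110, [599.0, -167.0]), (122, [407.0, -117.0])]
copper [(1002, [592.0, -21.0]), (99, [425.0, 190.0])]
side (519.95703125, 20.905792236328125) {'mid': array([606.51930821, -25.38024694]), 'ang': np.float32(-0.022881227), 'L': np.float64(267.4810205302191), 'branch_b': np.float64(5.2408796646620965), 'blen': np.float64(109.60548167484848)}
bright [(38, [595.0, -159.0]), (266, [638.0, 11.0])]
copper [(726, [585.0, -7.0]), (171, [420.0, 189.0])]
```

Now parallel to the fence within measurement (slope about 0 in both views) and end-on at the stop. The flux tin and coupling read within 1 mm of where they were. Handing in.

```bash
python3 -c "
from station import close_job
print(close_job())"
```

```text
the job is handed in; nothing more can be done
None
```

The job is handed in: the tee's long pipe lies along the fence with its end against the stop block, the arm is clear, and the final camera check agrees (measured to about 1 mm).

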